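# Tip the clamp jaw over into the drilling nest and push it home

## Task

The white plastic clamp jaw stands on end in the drilling nest. Push it over towards the end stop, so that it lies flat between the side rails with its two-hole face up, then push it gently along until its end is fully home against the end stop. Do not lift it, and leave the cup, crucible, stopper and nozzle around it standing undisturbed.

Things in the scene. Friction and masses are not known exactly. Their poses are not given: they have to be found in the camera images.
- nest: Fixed steel nest, 250 (x) x 104 mm. Origin: centre of its underside on the bench; x points along it to the end stop, z up. Base plate top 10 mm above the bench. Side rails: inner faces at y = -38 and +38 mm, x = -121 to +101 mm, tops 22 mm above the bench. End stop across the +x end: its face, looking to -x, is at x = +105 mm, top 36 mm above the bench. The -x end is open.
- jaw: Loose solid white plastic block 45 (x) x 60 (y) x 120 (z) mm, 0.36 to 0.54 kg, standing on its small end on the nest's base plate. Origin: centre of that end (the foot); z along its length, up at the start. The face at x = -22.5 mm has two dark round holes and a cross line; at the start it looks away from the end stop within 3 degrees, in the end up.
- jaw_mid (a point): Centre of the jaw's solid, 60 mm from its foot; axes as jaw. Pushed near its top towards the end stop, the jaw tips about its far lower edge and falls over by itself beyond about 21 degrees; it then lies 20 to 50 mm short of the stop.
- jaw_foot (a point): Centre of the jaw's 45 x 60 mm foot end. Once it lies flat, this end looks away from the end stop, its centre 32 mm above the bench, and is the one to push: it starts to slide at up to about 12 N.
- jaw_head (a point): Centre of the jaw's other end, up at the start; in the end it touches the end stop.
- nozzle: Bystander: loose brass nozzle standing beside the nest on its -y side, 18 mm wide, 40 mm tall; origin under its centre.
- stopper: Bystander: loose black rubber stopper beside the nest on its +y side, 29 mm across, 28 mm tall; origin under its centre.
- crucible: Bystander: loose pale crucible left of the nest, 50 mm across, 42 mm tall; origin under its centre.
- empty_cup: Bystander: loose pale cup at the left, 60 mm across, 101 mm tall; origin under its centre.
Not all that is in view belongs to the job. There is more than one size of the jaw; the job needs the larger.

How it is judged:
By the outcome, as a careful person would: the job done as asked, in the order asked, and still so for the second after the job is handed in, with the robot touching nothing.
It also fails if it takes over 45 s, if anything falls off the work surface, if the arm or the gripper's body presses on something with over 40 N, if the wrist force passes 120 N, or if a joint passes its speed limit or range.

## Robot

A 7-joint arm with a two-finger parallel gripper is mounted at the origin on a cart in front of the work surface, level with it; the furniture and walls round the work are solid. World frame = base frame: x ahead of the robot, y to its left, z up, the work surface at z = 0. Lengths are in mm, angles in rad, forces in N, time in s.
With the tool pointing down it reaches from about 400 to 875 mm from the base axis. Payload 19.3 kg.
Tool frame: the origin (TCP) lies at the very end of the fingers, on their centre line; the grasp point (between the pads) lies 19 mm behind it (grip_point_offset is the z of the grasp point in the tool frame, in mm); z points along the fingers, x is the direction in which the jaws open and shut, and the axes are right-handed (so a half turn about z gives the same grasp; the last joint's range is limited). The gripper opens to 85 mm and grips with 20 to 120 N. Pads are 22 mm wide; open, the fingers measure 114 mm over their backs; the gripper's body (76 mm by 85 mm) begins 54 mm behind the grasp point. The pads swing forward as they close: fully open they stand 13 mm farther back than shut.
Start: joints at [-1.32, 0.521, -0.036, 1.599, 0.021, 1.021, -0.113], TCP at [197.097, 593.1, 231.291] pointing down, gripper open.
Joint ranges: [-2.91, 2.91], [-0.3, 2.13], [-1.5, 1.42], [0.17, 2.43], [-1.26, 4.41], [0.16, 1.93], [-2.52, 2.52]. Speed limits (rad/s): [1.89, 1.89, 2.39, 2.39, 3.01, 3.01, 3.01].

## Interface

Orientations are given as a 3x3 rotation matrix whose columns are the frame's x, y, z axes.
In Python, from workcell import movep, movel, goto_joints, open_gripper, clamp, wait, inverse_kinematics, read_state, camera, PlanningError, finish_job, grip_point_offset gives the robot as it stands. Calls block until the motion is done:
- movep(position, orientation): joint-space move of the TCP to a pose.
- movel(position, frame=None, max_speed=150, guard=None): straight line of the TCP; frame=None keeps the orientation; max_speed is the mean speed in mm/s. With guard (N) it stops when the force on the tool has changed by that much, and returns True; else False.
- goto_joints(angles): joint-space move.
- open_gripper() and clamp(): open the fingers fully, or close them until they stop; the grip force is fixed at half the most.
- wait(seconds).
- inverse_kinematics(position, orientation): joint angles nearest the present ones, or None.
- read_state(): the state.
- camera(name): name is "side" or "top" or "wrist"; returns a dict with "image" (420x560x3 uint8, blue, green, red), "range_z" (420x560 float32, mm along the optical axis (not along the pixel's ray), 0 where there is no reading), "fx", "fy", "cx", "cy" (pixels), "cam_to_world" (4x4, takes a point from camera to world coordinates). Camera axes: x right, y up, looking along -z (the intrinsics and any distortion apply to the point x, -y, -z); pixel columns grow to the right and rows downward; lengths in mm; the calibration is good to about 2 mm. The wrist camera is an equidistant fisheye: a pixel r from the principal point sees the ray r / f radians off the axis. A picture is of the moment at which its call begins.
A pose or a line that the arm cannot do raises PlanningError and nothing moves.
- finish_job(): hands the job in, once; it reports no verdict.
The state is a dict: "time": time; "qpos": joint angles; "qvel": joint speeds; "joint_efforts": joint torques, N m; "eef_pos": TCP position; "tool_rot": TCP orientation; "ft_force": force on the tool from outside, world axes, zero at the start; "torque": the same for the moment, N m; "finger_gap": finger opening in mm.
Only numpy, scipy, OpenCV 4.12 (cv2) and the standard library are available. Lean on these libraries where they do the work, as an engineer would, in place of code of your own. Each camera call takes 0.05 s, during which the arm holds its last target.

## Working session

There is one attempt and no reset: what is moved stays moved. The work goes in short steps, each a Python script; the robot and the scene stay as the last script left them, time stands still between calls to the robot, and variables do not carry over. Pictures are saved under pics/ and viewed, and the job is handed in when it is done.

```bash
ls; mkdir -p pics
python3 - <<'E'
from workcell import *
import cv2, numpy as np, pickle
s=read_state(); print({k:np.round(v,3) for k,v in s.items()})
print(grip_point_offset)
d={}
for n in ("side","top","wrist"):
    c=camera(n); d[n]=c
    cv2.imwrite(f"pics/{n}0.png",c["image"]); print(n,c["fx"],c["fy"],c["cx"],c["cy"],[k for k in c]); print(np.round(c["cam_to_world"],3))
pickle.dump(d,open("v0.pkl","wb"))
E
```

```text
pics
{'time': np.float64(0.0), 'qpos': array([-1.32 ,  0.522, -0.036,  1.6  ,  0.021,  1.021, -0.113]), 'qvel': array([ 0.002,  0.   ,  0.003,  0.001, -0.   , -0.001, -0.001]), 'joint_efforts': array([-1.0000e-03, -9.2707e+01,  1.9790e+00, -3.6995e+01,  1.8000e-02,
        8.0000e-03,  0.0000e+00]), 'eef_pos': array([197.022, 592.786, 230.728]), 'tool_rot': array([[ 0.315,  0.949, -0.   ],
       [ 0.949, -0.315, -0.001],
       [-0.001,  0.   , -1.   ]]), 'ft_force': array([-0.069, -0.217, -0.373]), 'torque': array([ 0.044, -0.043, -0.071]), 'finger_gap': np.float64(85.775)}
-18.700000000000003
side 507.99908549737523 507.99908549737523 269.84747072233057 214.07267429620285 ['image', 'range_z', 'fx', 'fy', 'cx', 'cy', 'cam_to_world']
[[ 9.97000e-01  5.70000e-02 -5.20000e-02  5.19175e+02]
 [-7.40000e-02  5.09000e-01 -8.57000e-01 -8.29046e+02]
 [-2.20000e-02  8.59000e-01  5.12000e-01  5.69341e+02]
 [ 0.00000e+00  0.00000e+00  0.00000e+00  1.00000e+00]]
top 386.91926777060445 386.91926777060445 285.8394000225656 210.25871553829833 ['image', 'range_z', 'fx', 'fy', 'cx', 'cy', 'cam_to_world']
[[ 1.23000e-01  9.70000e-01 -2.08000e-01  3.92153e+02]
 [-9.92000e-01  1.20000e-01 -2.90000e-02 -4.68100e+01]
 [-4.00000e-03  2.10000e-01  9.78000e-01  9.46995e+02]
 [ 0.00000e+00  0.00000e+00  0.00000e+00  1.00000e+00]]
wrist 325.19226210127806 325.19226210127806 282.42848010525086 210.5164751050749 ['image', 'range_z', 'fx', 'fy', 'cx', 'cy', 'cam_to_world']
[[ 3.15000e-01 -9.10000e-01 -2.68000e-01  1.27774e+02]
 [ 9.49000e-01  3.01000e-01  9.10000e-02  6.15680e+02]
 [-2.00000e-03 -2.83000e-01  9.59000e-01  3.74500e+02]
 [ 0.00000e+00  0.00000e+00  0.00000e+00  1.00000e+00]]
```

View pics/side0.png

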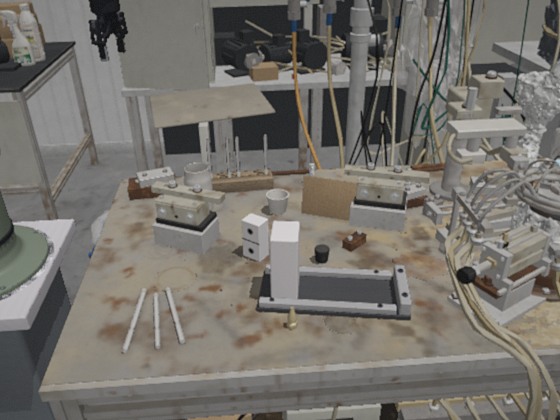

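View pics/top0.png

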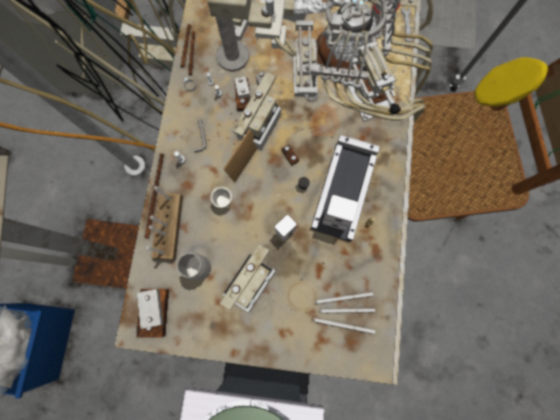

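View pics/wrist0.png

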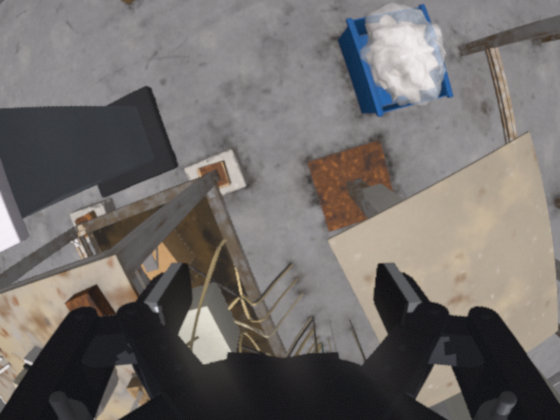

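The side view shows the large jaw at about (285,262) at the left end of the nest, with the end stop at (402,290). A smaller two-hole decoy stands at (255,237), the stopper at (321,254), the nozzle at (291,318), the crucible at (277,202) and the cup at (197,178). The top view shows the jaw top at (341,210) and the nest at about (346,188).

```bash
cat > h.py <<'E'
import numpy as np, cv2
def cloud(c, undist=True):
    z=c["range_z"]; v,u=np.mgrid[0:z.shape[0],0:z.shape[1]]
    x=(u-c["cx"])/c["fx"]*z; y=(v-c["cy"])/c["fy"]*z
    P=np.stack([x,-y,-z,np.ones_like(z)],-1)@c["cam_to_world"].T
    P=P[...,:3]; P[z<=0]=np.nan
    return P
def proj(c,p):
    q=np.linalg.inv(c["cam_to_world"])@np.append(p,1)
    return np.array([c["cx"]+c["fx"]*q[0]/-q[2], c["cy"]+c["fy"]*(-q[1])/-q[2]])
def rayplane(c,u,v,h):
    d=c["cam_to_world"][:3,:3]@np.array([(u-c["cx"])/c["fx"],-(v-c["cy"])/c["fy"],-1]); o=c["cam_to_world"][:3,3]
    return o+d*(h-o[2])/d[2]
E
python3 - <<'E'
import pickle,cv2
from h import *
d=pickle.load(open("v0.pkl","rb"))
for n in("side","top"):
    P=cloud(d[n]).reshape(-1,3); col=d[n]["image"].reshape(-1,3)
    # rectified at 1 px/mm*? region x 350..900,y -350..350
    for nm,u0 in(("r",0),):
        im=np.zeros((600,700,3),np.uint8)
        ok=np.isfinite(P).all(1)&(P[:,2]>-20)&(P[:,2]<200)
        Q=P[ok];C=col[ok]; o=np.argsort(Q[:,2]);Q=Q[o];C=C[o]
        px=(700-(Q[:,1]+350)*1).astype(int); py=(600-(Q[:,0]-350)).astype(int)
        for a,b,cc in zip(px,py,C):
            if 0<=a<698 and 0<=b<598: im[b:b+3,a:a+3]=cc
        cv2.imwrite(f"pics/{n}_rect.png",im)
    t=P[np.isfinite(P).all(1)]
    for (u,v) in ({"side":[(285,228),(285,260),(350,290),(402,275),(291,325),(321,247),(255,220),(277,195),(197,170),(350,330)],"top":[(341,210),(350,178),(361,143),(303,184),(368,223),(285,225),(221,200),(193,265),(300,230)]}[n]):
        print(n,u,v,np.round(cloud(d[n])[v,u],1))
    s=d[n]["image"]
    if n=="side": a=s[180:340,220:420]
    else: a=s[120:260,180:400]
    cv2.imwrite(f"pics/{n}_zoom.png",cv2.resize(a,None,fx=3.5,fy=3.5,interpolation=cv2.INTER_CUBIC))
E
```

```text
side 285 228 [ 585.1 -138.3  129.2]
side 285 260 [ 581.3 -173.6   91.3]
side 350 290 [ 694.2 -158.6    8.7]
side 402 275 [ 782.1 -158.3   33.8]
side 291 325 [ 584.2 -234.4    9. ]
side 321 247 [660.6 -52.5  27.8]
side 255 220 [540.1 -27.8  80.1]
side 277 195 [596.1 157.2  28.7]
side 197 170 [422.3 199.2  79.9]
side 350 330 [ 676.8 -243.8   -1.2]
top 341 210 [ 580.4 -139.9  133.9]
top 350 178 [ 693.4 -168.6   12. ]
top 361 143 [ 780.2 -184.8   35.2]
top 303 184 [658.3 -53.   29.5]
top 368 223 [ 582.3 -220.8   21.5]
top 285 225 [542.5 -23.1  79.9]
top 221 200 [599.2 146.3   3.7]
top 193 265 [430.8 187.9   4.2]
top 300 230 [ 5.484e+02 -5.930e+01  2.000e-01]
```

View pics/side_zoom.png

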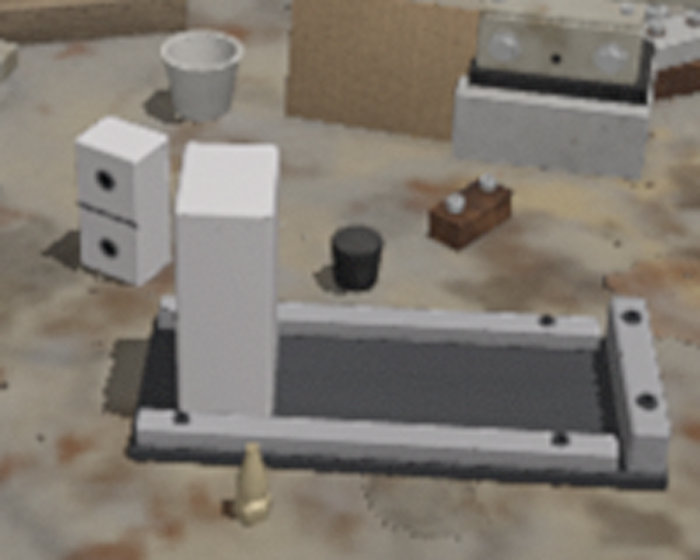

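View pics/top_zoom.png

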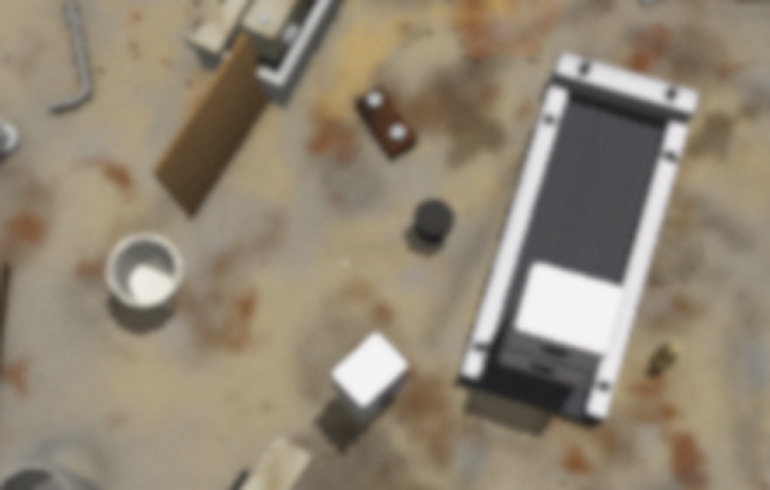

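Run:
```python
import pickle,cv2
from h import *
d=pickle.load(open("v0.pkl","rb"))
for n in("side","top"):
    P=cloud(d[n]).reshape(-1,3); P=P[np.isfinite(P).all(1)]
    # jaw top
    m=(abs(P[:,0]-582)<50)&(abs(P[:,1]+150)<60)&(P[:,2]>122)&(P[:,2]<140)
    r=cv2.minAreaRect(P[m][:,:2].astype(np.float32)); print(n,"jaw top",m.sum(),np.round(r[0],1),np.round(r[1],1),round(r[2],1),np.median(P[m][:,2]).round(1), P[m][:,:2].mean(0).round(1))
    # nest: points z 16..30 (rails) ; stop 31..40
    m=(P[:,0]>500)&(P[:,0]<830)&(P[:,1]>-240)&(P[:,1]<-85)&(P[:,2]>17)&(P[:,2]<27)
    r=cv2.minAreaRect(P[m][:,:2].astype(np.float32)); print(n,"rails",m.sum(),np.round(r[0],1),np.round(r[1],1),round(r[2],1))
    m=(P[:,0]>700)&(P[:,0]<830)&(P[:,1]>-240)&(P[:,1]<-85)&(P[:,2]>31.5)&(P[:,2]<42)
    r=cv2.minAreaRect(P[m][:,:2].astype(np.float32)); print(n,"stop",m.sum(),np.round(r[0],1),np.round(r[1],1),round(r[2],1),np.median(P[m][:,2]).round(1))
    m=(P[:,0]>480)&(P[:,0]<830)&(P[:,1]>-240)&(P[:,1]<-85)&(P[:,2]>5)&(P[:,2]<42)
    for nm,x0,x1,y0,y1,z0,z1 in(("small",505,575,-70,10,70,95),("stopper",640,680,-75,-30,20,35),("nozzle",565,610,-250,-212,5,45),("cruc",560,640,110,190,30,48),("cup",380,480,140,250,80,110)):
        m=(P[:,0]>x0)&(P[:,0]<x1)&(P[:,1]>y0)&(P[:,1]<y1)&(P[:,2]>z0)&(P[:,2]<z1)
        if m.sum()>3:print(n,nm,m.sum(),P[m].mean(0).round(1),np.ptp(P[m],0).round(1),P[m].max(0).round(1))
```

```text
side jaw top 636 [ 583.3 -144.6] [64.1 44.8] 80.9 128.5 [ 582.7 -150.6]
side rails 1819 [ 660.4 -174.4] [141.3 242.7] 82.0
side stop 429 [ 775.  -180.2] [106.5  17.9] 79.1 34.5
side small 301 [538.3 -30.8  78.2] [48.5 47.9 12.4] [562.5  -3.9  82.4]
side stopper 139 [659.6 -59.1  25.9] [27.1 28.4  9.6] [673.3 -42.3  29.8]
side nozzle 154 [ 584.8 -231.7   19.9] [16.1 12.7 35.7] [ 592.8 -224.7   40.9]
side cruc 202 [594.4 139.1  36.2] [48.9 53.3 12.8] [619.2 164.5  42.8]
side cup 389 [422.7 169.1  90.2] [ 53.7 106.3  25.2] [449.9 248.4 105.2]
top jaw top 576 [ 586.  -142.3] [59.9 45.3] 80.2 130.6 [ 584.9 -142. ]
top rails 1059 [ 656.4 -173.5] [139.5 229.7] 79.5
top stop 288 [ 777.5 -178.1] [103.3  18.8] 78.9 36.6
top small 247 [540.8 -22.8  81.8] [46.3 44.5 16.3] [563.5  -1.1  86.6]
top stopper 109 [662.9 -52.8  28.5] [27.3 27.6 11.7] [677.3 -39.6  32.6]
top nozzle 44 [ 586.4 -223.4   22.4] [20.9 14.6 36.5] [ 601.2 -217.6   41.7]
top cruc 128 [602.2 144.6  39.7] [48.3 47.8 16.1] [622.9 164.4  46.3]
top cup 198 [425.3 169.7  93. ] [56.3 54.7 23.7] [454.2 200.4 103.8]
```

Both views agree: the nest's x axis points at about -11°, its centre is near (663,-157), and the jaw's centre is near (585,-143) with its top at z≈130. Next I'll check that the travel arc is clear.

```bash
cat >> h.py <<'E'
A=np.radians(-10.8); ex=np.array([np.cos(A),np.sin(A)]); ey=np.array([-ex[1],ex[0]])
N0=np.array([776.,-179.])-115*ex
def W(x,y,z): return np.append(N0+x*ex+y*ey,z)
def toN(p): return np.array([(p[:2]-N0)@ex,(p[:2]-N0)@ey,p[2]])
def R(s=1): return np.column_stack([np.append(s*ey,0),np.append(s*ex,0),[0,0,-1.]])
E
python3 - <<'E'
import pickle
from h import *
from workcell import *
d=pickle.load(open("v0.pkl","rb"))
print(W(0,0,0), "det",np.linalg.det(R()))
for n in("side","top"):
    P=cloud(d[n]).reshape(-1,3); P=P[np.isfinite(P).all(1)]
    r=np.hypot(P[:,0],P[:,1]);a=np.degrees(np.arctan2(P[:,1],P[:,0]))
    for lo in range(-30,80,10):
        m=(r>300)&(r<740)&(a>lo)&(a<lo+10)
        print(n,lo,P[m][:,2].max().round() if m.any() else None,end='; ')
    print()
    m=(abs(P[:,0]-584)<50)&(abs(P[:,1]+143)<60)&(P[:,2]>122)&(P[:,2]<140)
    r=cv2.minAreaRect(P[m][:,:2].astype(np.float32)); print("jaw in nest", toN(np.append(r[0],130)).round(1))
for s in(1,-1):
    for p in (W(-155,0,230),W(-155,0,108),W(-60,0,108),W(-110,0,24),W(-20,0,24)):
        q=inverse_kinematics(p,R(s)); print(s,p.round(),None if q is None else np.round(q,2))
E
```

```text
[ 663.03696617 -157.45114882    0.        ] det 1.0
side -30 41.0; side -20 131.0; side -10 100.0; side 0 126.0; side 10 115.0; side 20 129.0; side 30 127.0; side 40 57.0; side 50 32.0; side 60 390.0; side 70 390.0; 
jaw in nest [-80.7  -2.3 130. ]
top -30 42.0; top -20 136.0; top -10 87.0; top 0 128.0; top 10 125.0; top 20 133.0; top 30 132.0; top 40 61.0; top 50 6.0; top 60 None; top 70 -866.0; 
jaw in nest [-78.5   0.5 130. ]
1 [ 511. -128.  230.] [-0.28  0.42  0.55  1.88 -0.27  0.92  1.78]
1 [ 511. -128.  108.] [-0.04  0.56  0.23  1.97 -0.21  0.64  1.71]
1 [ 604. -146.  108.] [-0.02  0.68  0.24  1.72 -0.22  0.77  1.71]
1 [ 555. -137.   24.] [ 0.11  0.73  0.04  1.88 -0.05  0.53  1.56]
1 [ 643. -154.   24.] [ 0.1   0.84  0.07  1.62 -0.08  0.69  1.59]
-1 [ 511. -128.  230.] [-0.65  0.71  1.24  1.9  -0.76  1.11 -0.86]
-1 [ 511. -128.  108.] [-0.26  0.62  0.55  1.98 -0.5   0.68 -1.15]
-1 [ 604. -146.  108.] [-0.32  0.81  0.74  1.73 -0.68  0.88 -1.04]
-1 [ 555. -137.   24.] [-0.21  0.82  0.51  1.89 -0.67  0.61 -1.02]
-1 [ 643. -154.   24.] [-0.26  0.97  0.68  1.65 -0.79  0.82 -0.99]
```

Run:
```python
from h import *
from workcell import *
clamp()
movep(W(-155,0,260),R(1))
s=read_state(); print(s["time"],s["eef_pos"],s["qpos"].round(2),s["finger_gap"])
movel(W(-155,0,108),max_speed=150)
s=read_state(); print(s["time"],toN(s["eef_pos"]),s["ft_force"])
for n in("wrist","side"):
    c=camera(n); cv2.imwrite(f"pics/{n}1.png",c["image"])
```

```text
3.6917 [ 510.99986835 -127.7308453   259.90615422] [-0.34  0.39  0.63  1.85 -0.27  0.99  1.79] 0.08757555163756461
4.8583 [-1.54588562e+02 -3.30402532e-02  1.08685080e+02] [-0.38576534 -0.36742717 -0.50402057]
```

View pics/wrist1.png

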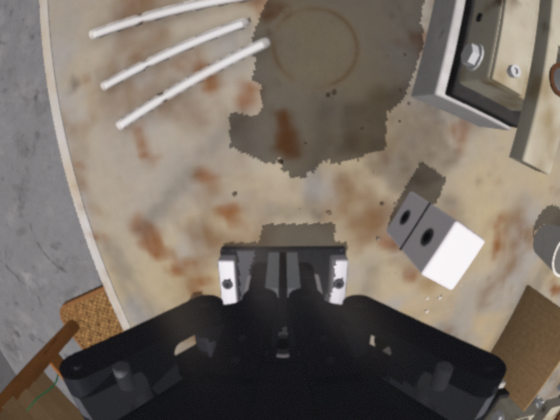

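View pics/side1.png

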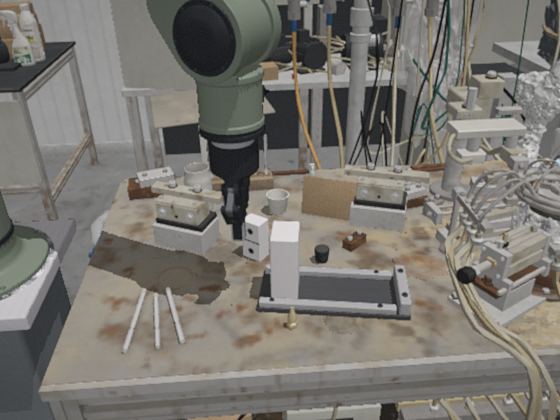

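The wrist view shows the closed fingers at (285,300), centred between the rail ends at (230,275) and (340,275). The side view shows the gripper behind the jaw with everything around it untouched. I'll tip the jaw now.

Run:
```python
from h import *
from workcell import *
g=movel(W(-68,0,108),max_speed=55,guard=12)
s=read_state(); print(g,s["time"],toN(s["eef_pos"]),s["ft_force"])
wait(0.4)
c=camera("side"); cv2.imwrite("pics/side2.png",c["image"])
```

```text
False 6.6917 [-6.81826800e+01  3.45496159e-02  1.08038582e+02] [-0.20062817  1.16611399  0.13811074]
```

View pics/side2.png

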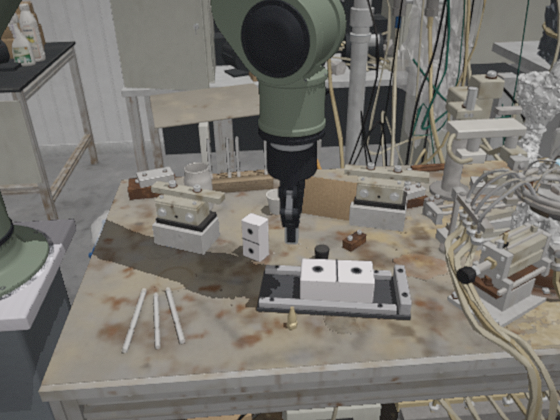

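The side view shows the jaw flat between the rails with its two holes up, at (318,268) and (357,267), about 20 px short of the stop. I'll back off and measure its pose.

```bash
python3 - <<'E'
from h import *
from workcell import *
movel(W(-125,0,108),max_speed=120)
for n in("side","top"):
    c=camera(n); cv2.imwrite(f"pics/{n}3.png",c["image"]); P=cloud(c).reshape(-1,3); P=P[np.isfinite(P).all(1)]
    Q=np.array([toN(p) for p in P[(P[:,0]>500)&(P[:,0]<850)&(abs(P[:,1]+160)<100)]])
    m=(Q[:,2]>48)&(Q[:,2]<64)&(Q[:,0]>-90)&(Q[:,0]<110)&(abs(Q[:,1])<42)
    r=cv2.minAreaRect(Q[m][:,:2].astype(np.float32)); print(n,m.sum(),np.round(r[0],1),np.round(r[1],1),round(r[2],1),np.median(Q[m][:,2]).round(1),np.percentile(Q[m][:,0],[1,99]).round(1))
    m=(Q[:,2]>31.5)&(Q[:,2]<42)&(Q[:,0]>95); print("stop x",np.percentile(Q[m][:,0],[1,50,99]).round(1))
s=read_state();print(s["time"],s["ft_force"])
E
python3 - <<'E'
import cv2
a=cv2.imread("pics/top3.png")[120:260,250:420]; cv2.imwrite("pics/top3z.png",cv2.resize(a,None,fx=4,fy=4,interpolation=cv2.INTER_CUBIC))
E
```

```text
side 1712 [ 5.3 -1.9] [119.7  62.6] 1.0 53.6 [-53.2  63.7]
stop x [105.3 113.6 122.7]
  return _methods._mean(a, axis=axis, dtype=dtype,
  ret = ret.dtype.type(ret / rcount)
Traceback (most recent call last):
IndexError: index -1 is out of bounds for axis 0 with size 0
```

View pics/top3z.png

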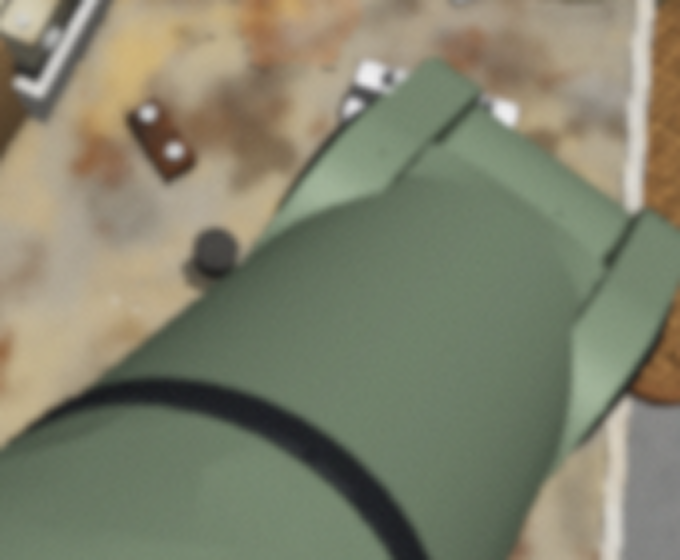

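The top view is blocked by the arm. The side cloud puts the jaw at nest x -54 to +64 and y≈-1, square to the rails, so about 41 mm is left to push. I'll lower the closed fingers behind the foot end and push with a guard.

```bash
python3 - <<'E'
from h import *
from workcell import *
movel(W(-112,-1,22),max_speed=80,guard=15)
def st(t): s=read_state(); print(t,round(s["time"],2),toN(s["eef_pos"]).round(2),s["ft_force"].round(2), "along",round(s["ft_force"][:2]@ex,2))
st("down")
g=movel(W(-74,-1,22),max_speed=60,guard=10); st(("appr",g))
g=movel(W(-34,-1,22),max_speed=25,guard=22); st(("push",g))
if not g:
    g=movel(W(-15,-1,22),max_speed=10,guard=22); st(("final",g))
for n in("side","wrist"):
    c=camera(n); cv2.imwrite(f"pics/{n}4.png",c["image"])
E
python3 - <<'E'
import cv2
a=cv2.imread("pics/side4.png")[180:340,220:420]; cv2.imwrite("pics/side4z.png",cv2.resize(a,None,fx=3.5,fy=3.5,interpolation=cv2.INTER_CUBIC))
E
```

```text
down 9.1 [-111.78   -0.99   22.45] [0.67 0.1  0.19] along 0.64
('appr', False) 9.88 [-74.4   -1.07  21.85] [ 0.45  0.26 -0.28] along 0.39
('push', False) 11.63 [-34.    -1.02  21.99] [-1.18 -0.65 -1.92] along -1.04
('final', True) 12.82 [-23.74  -1.05  21.41] [-0.14  0.24 -0.6 ] along -0.18
```

View pics/side4z.png

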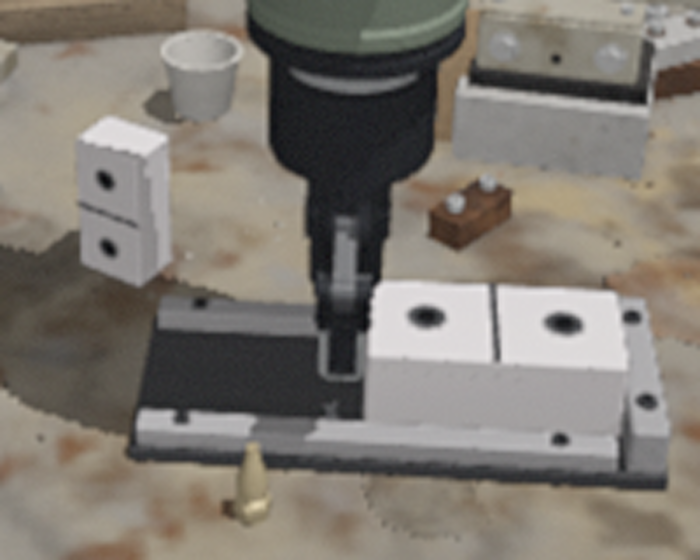

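The guard tripped about where the stop was expected, with the TCP at nest x -23.7, but the force had already decayed when I read it. I'll push again lightly to confirm the jaw is firmly home, then retreat and look.

Run:
```python
from h import *
from workcell import *
def st(t): s=read_state(); print(t,round(s["time"],2),toN(s["eef_pos"]).round(2),s["ft_force"].round(2), "along",round(s["ft_force"][:2]@ex,2))
st("now")
x=toN(read_state()["eef_pos"])[0]
for k in range(2):
    g=movel(W(x+6,-1,22),max_speed=6,guard=18); st(("re",g))
movel(W(-80,-1,22),max_speed=80); st("back")
movel(W(-100,-1,260),max_speed=170); st("up")
```

```text
now 12.93 [-23.88  -1.    21.23] [-0.06  0.25 -0.01] along -0.11
('re', True) 13.52 [-23.86  -0.98  20.78] [ 0.76 -0.46 -0.46] along 0.83
('re', True) 14.11 [-24.07  -1.09  20.19] [-0.46 -0.59  0.33] along -0.34
back 14.96 [-79.51  -0.94  22.05] [ 0.92 -0.06  0.45] along 0.92
up 16.52 [-100.3    -0.93  259.24] [-0.28  0.25  0.41] along -0.32
```

The stop position repeated within about 0.3 mm (-23.7, -23.9, -24.1). I'll clear the view and check everything.

Run:
```python
from h import *
from workcell import *
import pickle
goto_joints([-1.0,0.45,0.2,1.7,0.0,1.0,0.8])
d0=pickle.load(open("v0.pkl","rb"))
for n in("side","top"):
    c=camera(n); cv2.imwrite(f"pics/{n}5.png",c["image"]); P=cloud(c).reshape(-1,3); P=P[np.isfinite(P).all(1)]
    Q=np.array([toN(p) for p in P[(P[:,0]>500)&(P[:,0]<850)&(abs(P[:,1]+160)<100)]])
    m=(Q[:,2]>48)&(Q[:,2]<64)&(Q[:,0]>-90)&(Q[:,0]<125)&(abs(Q[:,1])<42)
    r=cv2.minAreaRect(Q[m][:,:2].astype(np.float32)); print(n,m.sum(),np.round(r[0],1),np.round(r[1],1),round(r[2],1),np.median(Q[m][:,2]).round(1),np.percentile(Q[m][:,0],[1,99]).round(1))
    for nm,x0,x1,y0,y1,z0,z1 in(("small",505,575,-70,10,70,95),("stopper",640,680,-75,-30,20,35),("nozzle",565,610,-250,-212,5,45),("cruc",560,640,110,190,30,48),("cup",380,480,140,250,80,110)):
        m=(P[:,0]>x0)&(P[:,0]<x1)&(P[:,1]>y0)&(P[:,1]<y1)&(P[:,2]>z0)&(P[:,2]<z1)
        if m.sum()>3:print(n,nm,m.sum(),P[m].mean(0).round(1))
    a=c["image"]; a=a[180:340,220:420] if n=="side" else a[120:260,250:420]
    cv2.imwrite(f"pics/{n}5z.png",cv2.resize(a,None,fx=3.5,fy=3.5,interpolation=cv2.INTER_CUBIC))
print(read_state()["time"])
```

```text
side 1752 [45.6 -2.3] [120.2  64. ] 0.2 53.6 [-13.1 103.7]
side small 300 [537.9 -30.5  78.1]
side stopper 140 [660.  -58.6  25.7]
side nozzle 148 [ 584.9 -231.3   20.3]
side cruc 198 [594.5 139.3  36.1]
side cup 385 [422.5 169.   90.2]
top 1188 [47.6  0.9] [121.1  59.9] 0.1 55.8 [-11.8 106. ]
top small 252 [540.5 -23.   82. ]
top stopper 108 [663.  -52.8  28.6]
top nozzle 43 [ 586.6 -223.6   22.8]
top cruc 127 [601.7 144.6  39.8]
top cup 192 [425.4 170.2  93.3]
18.5583
```

View pics/side5z.png

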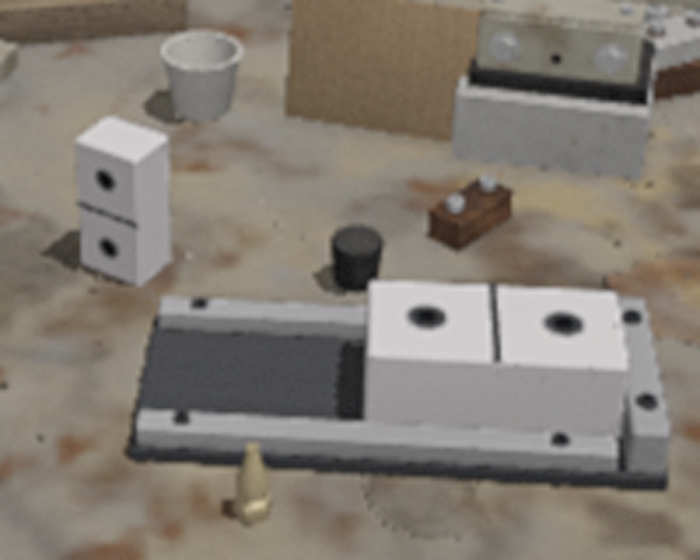

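View pics/top5z.png

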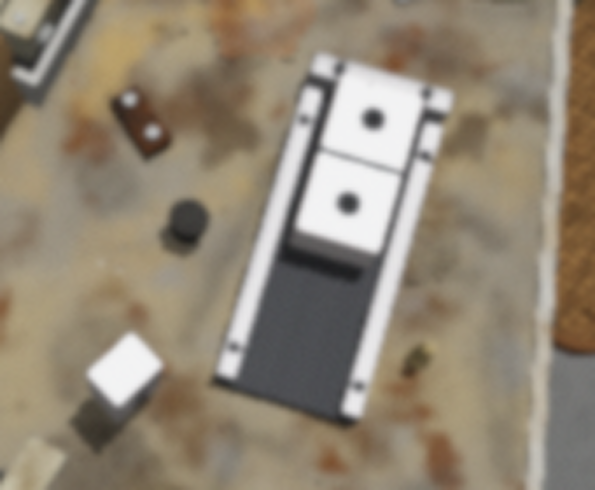

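View pics/side5.png

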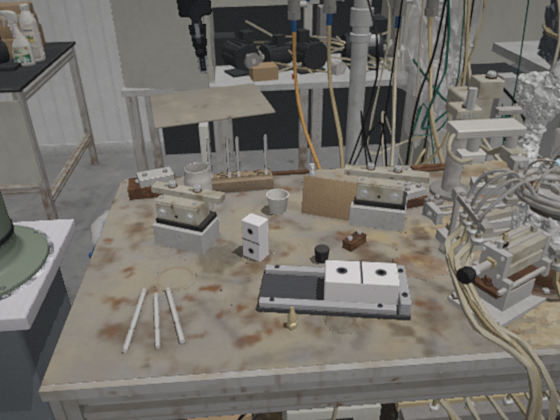

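In both views the jaw lies flat with its holes up, square to the rails to about 0.2°. Its head is at nest x ≈105.6 (side) and 107.6 (top) against a stop face at 105, so it is home. The bystanders are where they were.

Run:
```python
from workcell import *
wait(0.3); print(finish_job(), read_state()["time"])
```

```text
the job is handed in; nothing more can be done
the job is handed in; nothing more can be done
```

The larger jaw now lies flat between the rails with its two-hole face up and its end against the end stop. I handed the job in at about 19 s of the 45 s limit.

**What I did:** With closed fingers I pushed the jaw near its top and it fell over by itself. I then backed off, lowered behind the foot end and slid it about 40 mm to the stop, using a 22 N force guard. It was never gripped or lifted.

**Last checks:**
- **Home against the stop:** Two repeat pushes (18 N guard) stopped within about 0.3 mm of the first. The cameras put the jaw's head at nest x 105.6 mm (side) and 107.6 mm (top), against a stop face at 105 mm, and square to within about 0.2°.
- **Bystanders:** The cup, crucible, stopper, nozzle and smaller jaw all measured within about 0.6 mm of where they started.
- **Disagreements:** The two cameras differ by 2–3 mm, about what the 2 mm calibration allows. The force read about zero right after each guard stop, so I rely on the repeated stop position for "home".
- **One failed check:** After the jaw fell, the arm blocked the top camera and that measuring script stopped with an error. I used the side view alone for that step.

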